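# Pull-check the red locating pin of a board nest

## Task

Check that the red-headed locating pin is retained in its board nest: grip its head, tug it straight up with about 10 newtons, so that the green band of its shank shows but the yellow part below it does not, and hold that pull for a second. Then let the pin go back fully home and release it. Do not pull up the blue or the white pin.

Things in the scene. Friction and masses are not known exactly. Their poses are not given: they have to be found in the camera images.
- red_head (a point): centre of the red pin head, an upright cylinder 24 mm across, 22 mm tall; 53 mm above the table at home; z up. It rests on a boss 18 mm across, 20 mm tall, on a board nest: black block 100 (x) x 80 mm, 20 mm high, fixed to the table, with a green circuit board (top at 22 mm, its parts up to 28 mm). The pin is 22 mm from the nest's centre, towards its +x end (the point's x axis).
- red_pin (a joint): lift of the red pin, in m: 0 = fully home, grows upwards. A spring holds it down with 2 N plus 650 N per metre of lift (10 N at about 12 mm) and takes it home when let go. Under the head the 12 mm shank rises out of the boss: first 8 mm of bare steel, then 10 mm of green (seen from 8 mm of lift, 7 N), then yellow (seen from 18 mm, 14 N). Stop at 0.030.
- blue_pin (a joint): lift of the blue-headed pin, in m, 0 = home. A bystander in a nest of its own, alike but for the head's colour. The three nests stand side by side, in any order, turned up to 35 degrees.
- white_pin (a joint): lift of the white-headed pin, in m, 0 = home. A bystander, as the blue one.
There are look-alikes about, which are no part of the job. Leave any pink look-alike of the part that bears blue_pin alone.

How it is judged:
By the outcome, as a careful person would: the job done as asked, in the order asked, and still so for the second after the job is handed in, with the robot touching nothing.
It also fails if it takes over 32 s, if anything falls off the work surface, if the arm or the gripper's body presses on something with over 40 N, if the wrist force passes 120 N, or if a joint passes its speed limit or range.

## Robot

A 6-joint arm with a two-finger parallel gripper is mounted at the origin on the work surface. World frame = base frame: x ahead of the robot, y to its left, z up, the work surface at z = 0. Lengths are in mm, angles in rad, forces in N, time in s.
With the tool pointing down it reaches from about 275 to 750 mm from the base axis. Payload 10.2 kg.
Tool frame: the origin (TCP) lies at the very end of the fingers, on their centre line; the grasp point (between the pads) lies 19 mm behind it; z points along the fingers, y is the line along which they close (so a half turn about z gives the same grasp; the last joint's range is limited). The gripper opens to 85 mm and grips with 20 to 120 N. Pads are 22 mm wide; open, the fingers measure 114 mm over their backs; the gripper's body (76 mm by 85 mm) begins 54 mm behind the grasp point. The pads swing forward as they close: fully open they stand 13 mm farther back than shut.
Start: joints at [-1.554, 0.313, 1.498, -0, 1.331, -0.223], TCP at [124.678, -509.987, 231.294] pointing down, gripper open.
Joint ranges: [-2.94, 2.94], [-0.97, 2.17], [0.19, 2.56], [-1.23, 4.37], [0.02, 3.11], [-2.88, 2.88]. Speed limits (rad/s): [2.39, 2.39, 3.01, 3.14, 3.14, 3.14].

## Interface

Orientations are given as a unit quaternion [w, x, y, z].
In Python, from rig import ctrl gives the robot as it stands.
- The arm moves only by the shell command python3 -m inch 'ROWS' [OPENING] [FORCE]. ROWS is text: rows parted by semicolons, each of 6 numbers parted by spaces: the shift along the tool's x, y, z in mm, then the turn, a rotation vector about the tool's x, y, z in units of 6 degrees (1.0 is 6 degrees). A call has exactly 10 rows; each row shifts and turns the commanded pose from where the row before left it, along the tool's axes as they then stand; what a row does not reach is not made up. A row lasts 1/12 s, in which the tool goes at most 41.7 mm and 7.16 degrees, less where a joint would pass 70% of its speed; a pose out of reach is approached as far as the arm can. A call with a gripper value outside its range is refused whole. OPENING is the opening, from 0 (shut) to 1 (fully open), set as the call begins (- or left out, the last holds). The fingers move at their own pace and stop on an object; FORCE is the grip in N (left out, the last holds). Time passes only in rows, so rows that do not move let the fingers close, or fill a call up. It gives the time, the measured TCP pose, the force, the opening and the grip force at its end, in the units of the state.
- ctrl.sense(): the state, without advancing time (a new reading comes with each control period).
- ctrl.capture(name): name is "scene" or "side" or "wrist"; returns a dict with "image" (420x560x3 uint8, red, green, blue), "intrinsics" (3x3 intrinsics, pixels), "rvec" (rotation vector, rad) and "tvec" (3), from world to camera coordinates, as OpenCV has them. Camera axes: x right, y down, z forward; pixel columns grow to the right and rows downward; lengths in mm; the calibration is good to about 2 mm. A picture is of the moment at which its call begins. There is no depth.
- ctrl.finish_job(): hands the job in; it is judged then, once.
The state is a dict: "time_s": time; "joints": joint angles; "dq": joint speeds; "tau": joint torques, N m; "eef_pos": TCP position; "ee_rot": TCP orientation; "force": force on the tool from outside, world axes, zero at the start; "wrist_torque": the same for the moment, N m; "grip_width": opening from 0.0 (shut) to 1.0 (fully open); "grip_force": force on a finger pad.
Only numpy, scipy, OpenCV 4.12 (cv2) and the standard library are available. Lean on these libraries where they do the work, as an engineer would, in place of code of your own. Each camera call takes 0.05 s, during which the arm holds its last target. There are 200 camera calls.

## Working session

There is one attempt and no reset: what is moved stays moved. The work goes in short steps, Python scripts to look and compute and a shell command to move; the robot and the scene stay as the last step left them, time stands still between calls to the robot, and variables do not carry over. Pictures are saved under pics/ and viewed, at most 10 in all, crops included, and the job is handed in when it is done.

```bash
mkdir -p pics
cat > h.py <<'E'
import numpy as np,cv2
from rig import ctrl
def cap(n):
    c=ctrl.capture(n); c['image']=np.array(c['image'],np.uint8); return c
def save(im,name,s=1): cv2.imwrite('pics/'+name,cv2.resize(im[:,:,::-1],None,fx=s,fy=s,interpolation=cv2.INTER_CUBIC))
def ray(c,u,v):
    R=cv2.Rodrigues(np.array(c['rvec'],float))[0]; t=np.array(c['tvec'],float).ravel()
    d=R.T@np.linalg.inv(np.array(c['intrinsics'],float))@[u,v,1]; return -R.T@t,d/np.linalg.norm(d)
def onz(c,u,v,z):
    o,d=ray(c,u,v); return o+d*(z-o[2])/d[2]
def two(c1,p1,c2,p2):
    o1,d1=ray(c1,*p1);o2,d2=ray(c2,*p2)
    s=np.linalg.lstsq(np.c_[d1,-d2],o2-o1,rcond=None)[0]
    a=o1+d1*s[0];b=o2+d2*s[1]; return (a+b)/2,np.linalg.norm(a-b)
def proj(c,P):
    return cv2.projectPoints(np.array([P],float),np.array(c['rvec'],float),np.array(c['tvec'],float),np.array(c['intrinsics'],float),None)[0].ravel()
def blobs(c,lo,hi,amin=15):
    h=cv2.cvtColor(c['image'],cv2.COLOR_RGB2HSV)
    m=cv2.inRange(h,np.array(lo),np.array(hi))
    if lo[0]==0: m|=cv2.inRange(h,np.array([172,lo[1],lo[2]]),np.array([180,hi[1],hi[2]]))
    n,_,s,ce=cv2.connectedComponentsWithStats(m)
    return [(ce[i].round(1).tolist(),s[i].tolist()) for i in range(1,n) if s[i][4]>=amin]
E
python3 - <<'E'
from h import *
a=cap('scene');b=cap('side');w=cap('wrist')
save(np.hstack([a['image'],b['image']]),'a.png',0.7)
save(a['image'],'a1.png',1.4)
for c in(a,b,w): print('red',blobs(c,(0,130,60),(7,255,255)),'cam',ray(c,280,210))
E
```

```text
red [([404.4, 57.7], [395, 52, 22, 13, 126]), ([353.8, 60.4], [344, 55, 22, 13, 126]), ([381.9, 73.6], [373, 68, 21, 14, 130]), ([304.1, 185.9], [299, 178, 12, 14, 88])] cam (array([ 867.07000336, -408.00155269,  667.46143702]), array([-0.3955248 ,  0.43850555, -0.80701488]))
red [([254.4, 103.5], [238, 90, 24, 35, 201]), ([238.4, 114.9], [221, 101, 26, 36, 275]), ([220.5, 127.4], [203, 113, 27, 37, 308]), ([251.1, 243.3], [246, 237, 11, 12, 81])] cam (array([ 97.29315772, 675.22026748, 770.94730217]), array([ 0.39471425, -0.68053173, -0.61731453]))
red [] cam (array([ 197.56426824, -492.90910481,  373.57374813]), array([-0.28416357, -0.06920038, -0.95627526]))
```

View pics/a.png

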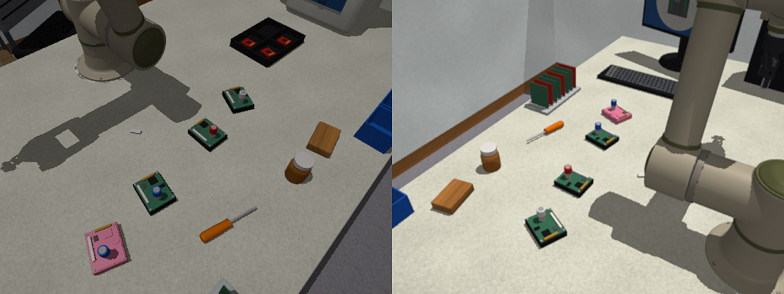

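The picture shows the red-headed pin at scene (304,186), side (251,243), between the white-headed nest (scene ~(345,135)) and the blue one (~(225,270)). The pink look-alike is at ~(150,355). The other red blobs at the top are a black tray and a rack, not pins.

Run:
```python
from h import *
a=cap('scene');b=cap('side')
P,e=two(a,(304.1,185.9),b,(251.1,243.3)); print('red',P,e)
print(onz(a,304.1,185.9,53),onz(b,251.1,243.3,53))
# other heads
for n,lo,hi in(('blue',(105,120,50),(125,255,255)),): print(n,[x for x in blobs(a,lo,hi)],[x for x in blobs(b,lo,hi)])
for c,u,v,nm in((a,304,186,'s'),(b,251,243,'d')):
    x0,y0=u-45,v-40
    save(c['image'][y0:y0+80,x0:x0+90],'z'+nm+'.png',4.3)
    # green board contour
    h=cv2.cvtColor(c['image'],cv2.COLOR_RGB2HSV); m=cv2.inRange(h,(60,70,20),(95,255,255))
    m2=np.zeros_like(m); m2[y0:y0+80,x0:x0+90]=m[y0:y0+80,x0:x0+90]
    k=max(cv2.findContours(cv2.morphologyEx(m2,cv2.MORPH_CLOSE,np.ones((5,5))),0,2)[0],key=cv2.contourArea)[:,0]
    W=np.array([onz(c,*p,22)[:2] for p in k],np.float32)
    r=cv2.minAreaRect(W); print(nm,r,cv2.boxPoints(r).round().tolist())
cv2.imwrite('pics/z.png',np.hstack([cv2.imread('pics/zs.png'),cv2.imread('pics/zd.png')]))
s=ctrl.sense(); print(s['eef_pos'],s['ee_rot'],cv2.Rodrigues(np.zeros(3))[0][0], s['grip_width'])
from scipy.spatial.transform import Rotation as Ro
q=s['ee_rot'];print(Ro.from_quat([*q[1:],q[0]]).as_matrix().round(3))
```

```text
red [554.35069072  10.94190744  46.31841182] 0.36640811771530385
[557.86385145   6.53824866  53.        ] [549.9905938   16.95865749  53.        ]
blue [([449.6, 0.7], [445, 0, 9, 3, 17]), ([479.3, 6.0], [463, 0, 32, 17, 332]), ([540.6, 180.7], [505, 127, 55, 93, 2638]), ([223.7, 274.6], [217, 265, 14, 17, 114]), ([149.0, 360.0], [139, 350, 18, 18, 137])] [([379.7, 25.5], [360, 0, 68, 52, 924]), ([316.4, 147.3], [314, 144, 6, 8, 38]), ([294.0, 181.5], [291, 177, 7, 9, 52]), ([11.0, 295.2], [0, 266, 31, 60, 1121])]
s ((534.9268188476562, 9.415643692016602), (75.24034881591797, 94.95417785644531), 87.43560791015625) [[486.0, -26.0], [581.0, -30.0], [584.0, 45.0], [489.0, 49.0]]
d ((528.831787109375, 17.91398811340332), (73.70782470703125, 95.58014678955078), 87.9873275756836) [[480.0, -17.0], [575.0, -21.0], [578.0, 53.0], [482.0, 56.0]]
[ 124.69305858 -509.8688667   231.04635241] [-2.93718971e-04  9.92818738e-01  1.19628034e-01  2.47110370e-05] [1. 0. 0.] 1.0003093014887519
[[ 0.971  0.238 -0.   ]
 [ 0.238 -0.971  0.001]
 [ 0.    -0.001 -1.   ]]
```

View pics/z.png

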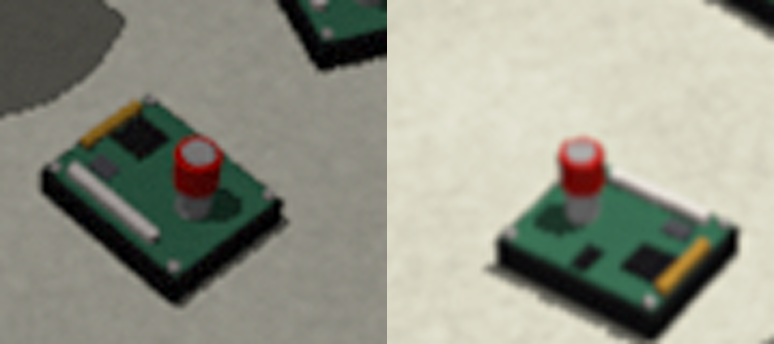

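One candidate: the red-headed pin at scene (304,186) and side (251,243). It has a grey-topped red head on a boss on the green board, offset towards the board's +x end. The board centre of (532,14) plus 22 mm agrees with the ray crossing (554,11). Moving over.

```bash
for i in 1; do :; done; python3 -m inch '27 -20 0 0 0 0;27 -20 0 0 0 0;27 -20 0 0 0 0;27 -20 0 0 0 0;27 -20 0 0 0 0;27 -20 0 0 0 0;27 -20 0 0 0 0;27 -20 0 0 0 0;27 -20 0 0 0 0;27 -20 0 0 0 0' 0.6 40
python3 -m inch '27 -20 0 0 0 0;27 -20 0 0 0 0;27 -20 5 0 0 0;27 -20 10 0 0 0;27 -20 10 0 0 0;27 -20 10 0 0 0;27 -20 10 0 0 0;27 -20 10 0 0 0;25 -20 10 0 0 0;0 0 0 0 0 0'
python3 - <<'E'
from h import *
from scipy.spatial.transform import Rotation as Ro
w=cap('wrist');save(w['image'],'w1.png');s=ctrl.sense();print(s['time_s'],s['eef_pos'],s['force'],s['grip_width'])
q=s['ee_rot'];print(Ro.from_quat([*q[1:],q[0]]).as_matrix().round(3))
B=blobs(w,(0,130,60),(7,255,255));print(B)
for b in B: print(onz(w,*b[0],53))
E
```

```text
time_s: 1.08
eef_pos: [340.2, -250.1, 231.4]
ee_rot: [0.0, 0.993, 0.12, 0.0]
force: [0.7, -0.1, -0.5]
grip_width: 0.601
grip_force: 0.0
time_s: 1.92
eef_pos: [532.0, -15.6, 164.1]
ee_rot: [-0.001, 0.993, 0.121, -0.001]
force: [0.3, -0.3, 0.4]
grip_width: 0.602
grip_force: 0.0
1.9667 [531.10400071 -17.49643506 164.93707276] [ 0.46419414 -0.60406243  0.47226623] 0.5992996882142129
[[ 0.971  0.241 -0.002]
 [ 0.241 -0.971  0.001]
 [-0.002 -0.001 -1.   ]]
[([254.6, 167.6], [238, 152, 32, 35, 455])]
[557.13536923   9.70694797  53.        ]
```

View pics/w1.png

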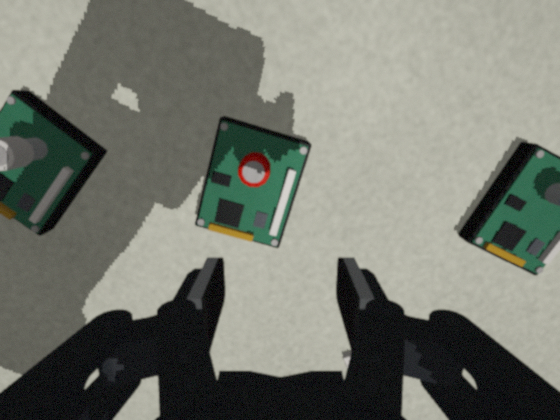

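The wrist view shows the red head at (255,169) on its green board, ray-cast to (557,10) and in agreement. White is at the left, blue at the right.

```bash
python3 -m inch '10 -7 0 0 0 0;10 -7 0 0 0 0;11 -7 10 0 0 0;0 0 15 0 0 0;0 0 15 0 0 0;0 0 15 0 0 0;0 0 15 0 0 0;0 0 5 0 0 0;0 0 0 0 0 0;0 0 0 0 0 0'
python3 - <<'E'
from h import *
w=cap('wrist');save(w['image'],'w2.png');s=ctrl.sense();print(s['time_s'],s['eef_pos'],s['ee_rot'],s['force'])
for b in blobs(w,(0,130,60),(7,255,255)):
    x=b[1]; print(b,onz(w,x[0]+x[2]/2,x[1]+x[3]/2,60),onz(w,*b[0],53))
a=cap('scene');b=cap('side')
A=blobs(a,(0,130,60),(7,255,255));B=blobs(b,(0,130,60),(7,255,255));print(A,B)
print('tcp scene/side',proj(a,s['eef_pos']),proj(b,s['eef_pos']),proj(w,s['eef_pos']))
E
```

```text
time_s: 2.8
eef_pos: [556.5, 8.1, 92.1]
ee_rot: [0.0, 0.993, 0.119, 0.001]
force: [0.2, -0.1, 0.5]
grip_width: 0.599
grip_force: 0.0
2.85 [556.57980424   8.09979259  92.39109553] [2.51310668e-04 9.92840360e-01 1.19445624e-01 8.36203530e-04] [-0.23555509 -0.04101675  0.53688373]
([275.3, 238.4], [255, 218, 41, 50, 961]) [558.09736019  10.0975556   60.        ] [558.01051531  10.27934195  53.        ]
[([404.4, 57.7], [395, 52, 22, 13, 126]), ([381.9, 73.6], [373, 68, 21, 14, 130]), ([304.7, 186.5], [299, 179, 12, 13, 81])] [([241.4, 92.5], [238, 91, 9, 4, 26]), ([204.4, 115.0], [203, 112, 4, 7, 22]), ([251.1, 243.5], [246, 237, 11, 12, 82])]
tcp scene/side [305.69148973 172.56406834] [250.38218292 226.0777135 ] [278.08760487 273.53252568]
```

View pics/w2.png

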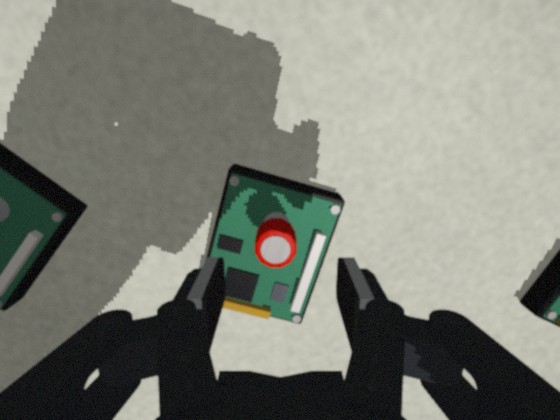

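The head at (275,243) is about centred between the fingertips (midpoint column ~281). Shifting ~2 mm and descending to grasp.

```bash
python3 -m inch '1.4 -1.7 0 0 0 0;0 0 10 0 0 0;0 0 10 0 0 0;0 0 10 0 0 0;0 0 10 0 0 0;0 0 9 0 0 0;0 0 5 0 0 0;0 0 3 0 0 0;0 0 0 0 0 0;0 0 0 0 0 0'
python3 -m inch '0 0 0 0 0 0;0 0 0 0 0 0;0 0 0 0 0 0;0 0 0 0 0 0;0 0 0 0 0 0;0 0 0 0 0 0;0 0 0 0 0 0;0 0 0 0 0 0;0 0 0 0 0 0;0 0 0 0 0 0' 0.1 50
python3 - <<'E'
from h import *
b=cap('side');a=cap('scene');s=ctrl.sense();print(s)
save(np.hstack([a['image'][140:220,260:350],b['image'][200:280,205:295]]),'g.png',4.3)
E
```

```text
time_s: 3.78
eef_pos: [557.1, 10.2, 34.4]
ee_rot: [0.0, 0.993, 0.12, 0.0]
force: [-0.7, -0.1, -0.5]
grip_width: 0.6
grip_force: 0.0
time_s: 4.62
eef_pos: [556.9, 11.0, 35.0]
ee_rot: [-0.0, 0.993, 0.12, 0.0]
force: [-2.5, 4.9, 4.9]
grip_width: 0.261
grip_force: 48.8
{'time_s': 4.7167, 'joints': array([-1.91112234e-01,  6.09315347e-01,  1.60918032e+00,  1.31604317e-03,
        9.22886398e-01,  1.13908716e+00]), 'dq': array([0.00060036, 0.0016969 , 0.00059609, 0.00041768, 0.00166841,
       0.00041206]), 'tau': array([-2.62451112e+00, -4.63726544e+01, -2.02132756e+01, -8.18936527e-01,
       -6.34883009e-01, -3.96872743e-02]), 'eef_pos': array([556.92925503,  10.97850968,  34.98130199]), 'ee_rot': array([-4.67213239e-04,  9.92820294e-01,  1.19614289e-01,  2.61003457e-04]), 'force': array([-0.91394016,  4.65361589,  4.67931643]), 'wrist_torque': array([ 0.69200659,  0.3413061 , -0.02523141]), 'grip_force': 48.78348112106323, 'grip_width': 0.2626780489378632}
```

View pics/g.png

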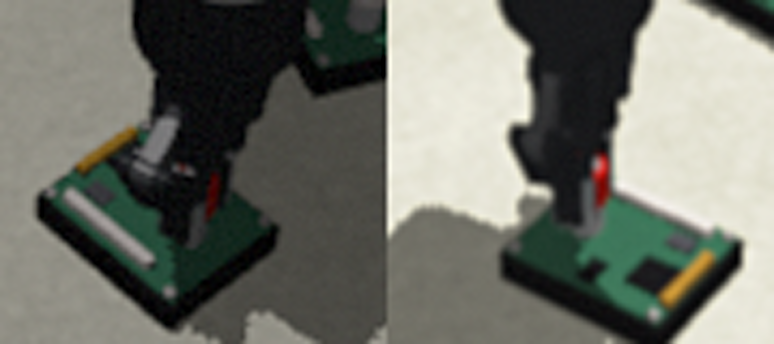

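Gripped: opening 0.26 is about 22 mm, at 49 N. In both crops the head sits between the pads and the boss is below. Tugging gently.

```bash
python3 -m inch '0 0 -1.5 0 0 0;0 0 -1.5 0 0 0;0 0 -1.5 0 0 0;0 0 -1.5 0 0 0;0 0 -1.5 0 0 0;0 0 -1.5 0 0 0;0 0 -1 0 0 0;0 0 0 0 0 0;0 0 0 0 0 0;0 0 0 0 0 0'
python3 - <<'E'
from h import *
s=ctrl.sense();print(s['time_s'],s['eef_pos'],s['force'],s['grip_width'],s['grip_force'])
E
```

```text
time_s: 5.55
eef_pos: [556.9, 11.0, 43.7]
ee_rot: [-0.001, 0.993, 0.12, 0.0]
force: [3.6, 5.1, -7.7]
grip_width: 0.263
grip_force: 49.3
5.55 [556.87471593  10.99127322  43.73677516] [ 3.64757289  5.05256933 -7.67191356] 0.263292776798628 49.262303709983826
```

Force 7.7 N at ~8.8 mm matches the spring law. Going on to ~12 mm, with a look during the hold.

```bash
python3 -m inch '0 0 -1.2 0 0 0;0 0 -1.2 0 0 0;0 0 -1.2 0 0 0;0 0 0 0 0 0;0 0 0 0 0 0;0 0 0 0 0 0;0 0 0 0 0 0;0 0 0 0 0 0;0 0 0 0 0 0;0 0 0 0 0 0'
python3 - <<'E'
from h import *
b=cap('side');a=cap('scene');s=ctrl.sense();print(s['time_s'],s['eef_pos'],s['force'],s['grip_width'])
save(np.hstack([a['image'][140:220,260:350],b['image'][200:280,205:295]]),'t.png',4.3)
E
```

```text
time_s: 6.38
eef_pos: [556.8, 11.0, 47.1]
ee_rot: [-0.001, 0.993, 0.12, 0.0]
force: [4.7, 5.5, -9.8]
grip_width: 0.265
grip_force: 49.4
6.4833 [556.8377401   10.99707745  47.09266209] [ 4.91033617  5.70148211 -9.98603543] 0.26411369690394837
```

View pics/t.png

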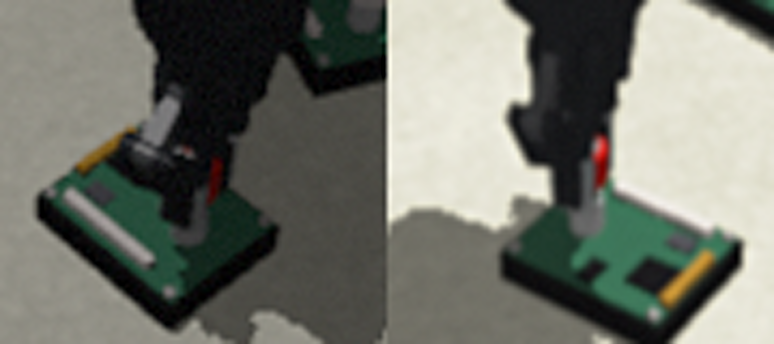

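The head is up with the gripper in both crops. The boss is exposed and no yellow shows. Force is 10.0 N at 12.1 mm. Holding, then lowering home.

```bash
python3 -m inch '0 0 0 0 0 0;0 0 0 0 0 0;0 0 0 0 0 0;0 0 0 0 0 0;0 0 0 0 0 0;0 0 0 0 0 0;0 0 0 0 0 0;0 0 0 0 0 0;0 0 0 0 0 0;0 0 0 0 0 0'
python3 -m inch '0 0 0 0 0 0;0 0 0 0 0 0;0 0 0 0 0 0;0 0 0 0 0 0;0 0 0 0 0 0;0 0 1 0 0 0;0 0 1.5 0 0 0;0 0 1.5 0 0 0;0 0 1.5 0 0 0;0 0 1.5 0 0 0'
python3 -m inch '0 0 1.5 0 0 0;0 0 1.5 0 0 0;0 0 1.5 0 0 0;0 0 0.5 0 0 0;0 0 0 0 0 0;0 0 0 0 0 0;0 0 0 0 0 0;0 0 0 0 0 0;0 0 0 0 0 0;0 0 0 0 0 0'
```

```text
time_s: 7.32
eef_pos: [556.8, 11.0, 47.1]
ee_rot: [-0.001, 0.993, 0.12, 0.0]
force: [5.0, 5.2, -9.9]
grip_width: 0.262
grip_force: 49.4
time_s: 8.15
eef_pos: [556.9, 11.0, 40.4]
ee_rot: [-0.001, 0.993, 0.12, 0.0]
force: [3.3, 5.0, -5.0]
grip_width: 0.265
grip_force: 49.6
time_s: 8.98
eef_pos: [556.9, 11.0, 35.8]
ee_rot: [-0.001, 0.993, 0.12, 0.0]
force: [2.4, 5.2, -2.6]
grip_width: 0.264
grip_force: 49.7
```

```bash
python3 -m inch '0 0 0.6 0 0 0;0 0 0.5 0 0 0;0 0 0 0 0 0;0 0 0 0 0 0;0 0 0 0 0 0;0 0 0 0 0 0;0 0 0 0 0 0;0 0 0 0 0 0;0 0 0 0 0 0;0 0 0 0 0 0'
python3 -m inch '0 0 0 0 0 0;0 0 0 0 0 0;0 0 0 0 0 0;0 0 0 0 0 0;0 0 0 0 0 0;0 0 0 0 0 0;0 0 0 0 0 0;0 0 0 0 0 0;0 0 0 0 0 0;0 0 0 0 0 0' 0.6
python3 -m inch '0 0 -3 0 0 0;0 0 -6 0 0 0;0 0 -12 0 0 0;0 0 -15 0 0 0;0 0 -15 0 0 0;0 0 -15 0 0 0;0 0 -15 0 0 0;0 0 -15 0 0 0;0 0 -10 0 0 0;0 0 0 0 0 0'
python3 - <<'E'
from h import *
b=cap('side');a=cap('scene');s=ctrl.sense();print(s['time_s'],s['eef_pos'],s['force'],s['grip_width'])
print(blobs(a,(0,130,60),(7,255,255)),blobs(b,(0,130,60),(7,255,255)))
save(np.hstack([a['image'][140:220,260:350],b['image'][200:280,205:295]]),'e.png',4.3)
E
```

```text
time_s: 9.82
eef_pos: [556.9, 11.0, 35.0]
ee_rot: [-0.001, 0.993, 0.12, 0.0]
force: [-0.4, 5.6, 1.1]
grip_width: 0.263
grip_force: 50.1
time_s: 10.65
eef_pos: [556.9, 10.3, 34.8]
ee_rot: [0.0, 0.993, 0.12, -0.0]
force: [0.4, 0.2, -0.0]
grip_width: 0.599
grip_force: 0.0
time_s: 11.48
eef_pos: [557.9, 10.1, 143.2]
ee_rot: [0.001, 0.993, 0.12, 0.002]
force: [-0.0, 0.9, -0.0]
grip_width: 0.601
grip_force: 0.0
11.5833 [556.77991283  10.26816753 140.63754023] [ 0.63234881  0.19204676 -1.08323255] 0.6049595350957743
[([404.3, 57.7], [395, 52, 22, 13, 127]), ([354.9, 60.5], [348, 55, 18, 13, 111]), ([381.9, 73.6], [373, 68, 21, 14, 132]), ([304.1, 185.8], [299, 178, 12, 14, 93])] [([206.3, 116.3], [203, 112, 9, 9, 44]), ([224.8, 138.9], [223, 130, 5, 19, 72]), ([251.1, 243.3], [246, 237, 11, 12, 81])]
```

View pics/e.png

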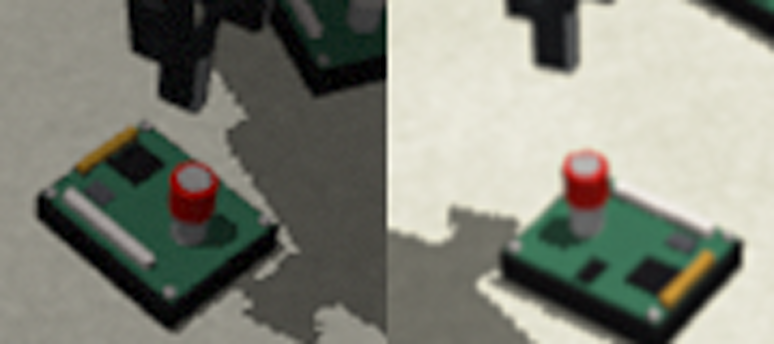

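The head is back at scene (304.1,185.8) and side (251.1,243.3), the same pixels as at the start. The pin is home and the gripper is clear.

```bash
python3 -c "
from rig import ctrl
print(ctrl.finish_job())"
```

```text
the job is handed in; nothing more can be done
None
```

The red pin is retained: I pulled it straight up with about 10 N (12 mm lift, within the green band by the spring law; no yellow seen) and held it for over a second. I then let it fully home, released it and handed the job in at about 11.6 s; the blue and white pins were not touched.

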